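# Draw the used filter cassette from an air sampler

### The arm

A 6-joint arm with a two-finger parallel gripper is mounted at the origin on the work surface; the furniture and walls round the work are solid. World frame = base frame: x ahead of the robot, y to its left, z up, the work surface at z = 0. Lengths are in m, angles in rad, forces in N, time in s.
With the tool pointing down it reaches from about 0.4 to 0.925 m from the base axis. Payload 3.4 kg.
Tool frame: the origin (TCP) lies at the centre of the arm's flange, where the gripper is bolted on; the fingertips stand 173 mm ahead of it and the grasp point (between the pads) lies 155 mm ahead of it; z points along the fingers, y is the line along which they close (so a half turn about z gives the same grasp; the last joint's range is limited). The gripper opens to 85 mm and grips with 20 to 120 N. Pads are 22 mm wide; open, the fingers measure 114 mm over their backs; the gripper's body (76 mm by 85 mm) begins 54 mm behind the grasp point. The pads swing forward as they close: fully open they stand 13 mm farther back than shut.
Start: joints at [-1.349, 0.307, 1.506, -0, 1.328, -0.073], TCP at [0.168, -0.55, 0.405] pointing down, gripper open.
Joint ranges: [-3.12, 3.12], [-1.05, 2.28], [0.14, 2.33], [-1.42, 4.57], [0.1, 2.73], [-2.68, 2.68]. Speed limits (rad/s): [2.57, 2.57, 3.14, 3.14, 3.14, 3.14].

### API

Orientations are given as [roll, pitch, yaw] about the fixed x, y, z axes, in that order (R = Rz(yaw) Ry(pitch) Rx(roll)).
In Python, from plant import * gives the robot as it stands.
- The arm moves only by the tool servo_tool, never from a script. Its arguments are lists of equal length, an entry for each row: "offset": the shift along the tool's x, y, z in mm, a list of three; "twist": the turn, a rotation vector about the tool's x, y, z in degrees, a list of three; "gripper": the gripper command: -1 is fully open, 1 is shut, values between are in proportion. A call has 1 to 10 rows; each row shifts and turns the commanded pose from where the row before left it, along the tool's axes as they then stand; what a row does not reach is not made up. A row lasts 1/10 s, in which the tool goes at most 50 mm and 8.59 degrees, less where a joint would pass 70% of its speed; a pose out of reach is approached as far as the arm can. A call with a gripper value outside its range is refused whole. The fingers move at their own pace and stop on an object; "squeeze" is the grip in N (left out, the last holds). Time passes only in rows, so rows that do not move let the fingers close. It gives the time, the measured TCP pose, the force, the opening and the grip force at its end, in the units of the state.
- state(): the state, without advancing time (a new reading comes with each control period).
- get_image(name): name is "side" or "top"; returns a dict with "img" (384x512x3 uint8, blue, green, red), "z_map" (384x512 float32, m along the optical axis (not along the pixel's ray), 0 where there is no reading), "fx", "fy", "cx", "cy" (pixels), "R" (3x3) and "t" (3): a world point X has camera coordinates R X + t. Camera axes: x right, y down, z forward; pixel columns grow to the right and rows downward; lengths in m; the calibration is good to about 2 mm. A picture is of the moment at which its call begins.
- finish_job(): hands the job in; it is judged then, once.
Trained networks look in a picture, given as the dict that the camera call returned (one of the last four; its "shot" number tells which), for a name from the list of things; names that differ only in an ending like _2 or _b are one class to them, and where a whole thing is asked for, a point or a joint stands for the part that bears it (a point fixed in the world has none). Each returns a list of dicts, best first, with "conf" (0 to 1); they miss things now and then, are a little off and sometimes report something else, mostly with a low value. They report only what shows in the picture. A call takes as long as a camera call. They do not tell look-alikes from the thing itself.
- boxes_of(target, picture): "at" ([column, row] in pixels, amid what is visible of it).
The state is a dict: "time": time; "joints": joint angles; "joint_vel": joint speeds; "joint_efforts": joint torques, N m; "eef_pos": TCP position; "orientation": TCP orientation; "contact_force": force on the tool from outside, world axes, zero at the start; "torque": the same for the moment, N m; "opening": opening from 0.0 (shut) to 1.0 (fully open); "finger_force": force on a finger pad.
Only numpy, scipy, OpenCV 4.12 (cv2) and the standard library are available. Lean on these libraries where they do the work, as an engineer would, in place of code of your own. Each camera call takes 0.05 s, during which the arm holds its last target. There are 200 camera calls.

### The job

Lift the retaining bar up and off its two posts on the filter housing and set it down flat in the metal parts tray. Then swing the housing's hinged flap fully open, to upright or beyond, and leave it so, draw the filter cassette out by its pull tab, and show it over the tray: finish while still holding it, upright and still, above the middle of the tray with its lower edge about 10 cm above the bench. Leave the bar lying in the tray, do not drop it, and leave the other things on the bench alone.

Things in the scene. Friction and masses are not known exactly. Their poses are not given: they have to be found in the camera images.
- housing: White filter housing, fixed: 130 deep (x) x 170 wide (y) x 90 mm high. Origin: centre of its underside; x points from front to hinge side, z up. The opening under the flap spans x -54 to 54, y -56 to 56 mm. At x 5, y +/-68 stand two steel posts, 8 mm thick, from z 97 (bosses carrying the bar) to 123 mm. An inlet port sticks out 12 mm in front.
- bar: Retaining bar, flat aluminium 26 (x) x 160 (y) x 8 mm thick, 0.12 kg, with a 12 mm hole at y +/-68 mm; hangs loose over the two posts across the flap, and lifts straight up 26 mm to come off. Origin: centre of its underside. In its middle stands a black grip tab 12 (x) x 24 (y) mm, from 8 to 34 mm above the origin.
- flap (a joint): Angle of the grey cover flap on top of the housing: 0 closed, 1.75 rad at its stop (past upright). It opens upward about an axis along the housing's y. A stiff hinge holds it at whatever angle it is left (about 2 N at the handle moves it).
- flap_hinge (a point): Point on the flap's hinge axis, middle of its length: at x +58, z 93 mm in the housing's frame. The flap, 120 mm wide and 6 thick, its top face 3.5 mm above the axis when closed, reaches 118 mm from the axis.
- flap_handle (a point): Centre of the flap's handle: a steel rod 12 mm thick, 30 long along the housing's y, on two thin stems, its axis 24 mm above the flap's top face, 14 mm in from the free edge. Closed, it lies 104 mm before and 27.5 mm above the hinge axis; it swings with the flap. Pinched at its two ends (closing along y) it can turn between the fingers.
- cassette: White framed filter cassette standing in guides under the flap, at x -18 mm of the housing, underside 6 mm above the bench; 0.10 kg. Frame 14 (x) x 90 (y) x 50 mm high; origin: centre of its underside. On top a pull tab 12 (x) x 24 (y) mm, 50 to 76 mm above the origin. The guides (2 to 3 mm play) end 50 mm above the bench; draw it straight up 90 mm to clear the housing.
- tray: Shallow open steel parts tray, fixed: 200 (x) x 120 (y) x 20 mm high, walls and floor 4 mm thick (inner floor 4 to 5 mm above the bench, inside 192 x 112 mm). Origin: centre of its underside. Empty at the start.
- marker_black: Bystander, leave it alone: felt marker lying flat, 138 x 12 x 14 mm, along its y. Origin: centre of its underside.
- timer: Bystander, leave it alone: small desk timer, 64 x 64 x 24 mm. Origin: centre of its underside.
- beaker: Bystander, leave it alone: clear beaker, 54 mm across, 68 high. Origin: centre of its underside.
- bottle_dark: Bystander, leave it alone: small capped bottle, 50 mm across, 106 high. Origin: centre of its underside.
Things that resemble listed ones, but are neither listed nor needed, are in the scene too. Of the things that look like the bar, the larger one is meant.

How it is judged:
On the way, in this order (a step that is already met when the one before it is completed fails the run):
1. the bar lies flat in the tray, let go and at rest, with the flap still shut (horizontal distance between bar and tray below 0.07 m and z of bar in the frame of tray below 0.012 m and angle between bar's own z axis and vertical below 0.12 rad and contact force between bar and the fingers below 0.05 N and linear speed of bar below 0.03 m/s and value of joint flap below 0.3 rad), for 0.2 s.
2. the flap is wide open with the cassette still in its guides (value of joint flap above 1.3 rad and z of cassette in the frame of housing below 0.03 m), for 0.2 s.
3. the cassette is drawn up out of the housing in the fingers (z of cassette in the frame of housing above 0.09 m and contact force between cassette and the fingers above 0.5 N), for 0.1 s.
At the end, for the whole second after the job is handed in: Fingers hold the cassette upright (0.25 rad), still, within 40 mm of the tray's middle from above, underside 60 to 180 mm over the bench, touching neither tray nor bar; the bar lies flat and let go on the tray floor within 70 mm of its middle; the flap is open over 1.3 rad (horizontal distance between bar and tray below 0.07 m and z of bar in the frame of tray below 0.012 m and angle between bar's own z axis and vertical below 0.12 rad and contact force between bar and the fingers below 0.05 N and linear speed of each of bar, cassette below 0.03 m/s and value of joint flap above 1.3 rad and contact force between cassette and the fingers above 0.5 N and height (world z) of cassette between 0.06 and 0.18 m and angle between cassette's own z axis and vertical below 0.25 rad and horizontal distance between cassette and tray below 0.04 m and contact force between cassette and tray below 0.05 N and contact force between cassette and bar below 0.05 N); the arm keeps its last pose, push and grip.
It fails at once if the bar is dropped (falls free at over 0.4 m/s) (linear speed of bar above 0.4 m/s and contact force between bar and the fingers below 0.01 N and contact force between bar and anything else below 0.01 N).
It fails at once if a bystander is moved by more than 30 mm or tipped over (distance of any of marker_black, timer, beaker, bottle_dark from where it was at the start of the episode above 0.03 m or angle between any of marker_black, timer, beaker, bottle_dark's own z axis and vertical above 0.5 rad).
It also fails if it takes over 64 s, if anything falls off the work surface, if the arm or the gripper's body presses on something with over 40 N, if the wrist force passes 120 N, or if a joint passes its speed limit or range.

## Working session

There is one attempt and no reset: what is moved stays moved. The work goes in short steps, Python scripts to look and compute and a tool call to move; the robot and the scene stay as the last step left them, time stands still between calls to the robot, and variables do not carry over. Pictures are saved under pics/ and viewed, at most 10 in all, crops included, and the job is handed in when it is done.

Besides the shell and the picture viewer there is one more tool, called after ">>>" as name(argument=value, ...), one argument or row to a line, values as JSON. servo_tool: Moves the arm, as the interface text tells. Its arguments: {"type":"object","properties":{"offset":{"type":"array","items":{"type":"array","items":{"type":"number"}}},"twist":{"type":"array","items":{"type":"array","items":{"type":"number"}}},"gripper":{"type":"array","items":{"type":"number"}},"squeeze":{"type":"number"}},"required":["offset","twist","gripper"]}

```bash
mkdir -p pics
cat > h.py <<'E'
from plant import *
import numpy as np, cv2
def world(p,u,v):
    z=p["z_map"][v,u]
    c=np.stack([(u-p["cx"])/p["fx"]*z,(v-p["cy"])/p["fy"]*z,z],-1)
    return (c-p["t"])@p["R"]
def cloud(p):
    v,u=np.mgrid[0:384,0:512]; w=world(p,u,v); w[p["z_map"]<=0]=np.nan; return w
def at(p,uv):
    u,v=[int(round(x)) for x in uv]; return world(p,np.array(u),np.array(v))
def save(p,n,s=1): cv2.imwrite("pics/"+n,cv2.resize(p["img"],None,fx=s,fy=s))
E
python3 - <<'E'
from h import *
print(state())
names="housing bar flap flap_handle cassette tray marker_black timer beaker bottle_dark".split()
ims=[]
for c in("top","side"):
    p=get_image(c); ims.append(p["img"]); np.savez(c+"0.npz",**{k:p[k] for k in("img","z_map","fx","fy","cx","cy","R","t")})
    print(c,"cam",-np.array(p["R"]).T@p["t"])
    for n in names:
        for d in boxes_of(n,p)[:3]: print(n,round(d["conf"],2),np.round(d["at"]),np.round(at(p,d["at"]),3))
    save(p,c+"0.png",1.5)
E
```

```text
{'time': 0.0, 'joints': array([-1.34851077e+00,  3.07559950e-01,  1.50765400e+00,  2.56425022e-05,
        1.32843140e+00, -7.35213825e-02]), 'joint_vel': array([-0.00206232,  0.00214082, -0.00076058, -0.00165381,  0.00092238,
        0.00027121]), 'joint_efforts': array([ 2.98334191e-05, -4.57537329e+01, -2.51914787e+01, -1.50124112e-05,
        1.36832910e-02, -4.18978388e-06]), 'eef_pos': array([ 0.16751276, -0.54969898,  0.40379549]), 'orientation': array([-3.13954733e+00, -1.75594266e-04,  2.95800584e-01]), 'contact_force': array([ 0.07099673,  0.39726452, -0.28350753]), 'torque': array([-0.01226474,  0.03980516, -0.03642725]), 'finger_force': 0.0, 'opening': 1.0011906888791946}
top cam [0.44907386 0.04624089 0.95860856]
bar 0.81 [227. 186.] [0.511 0.101 0.131]
bar 0.69 [160. 181.] [0.534 0.285 0.023]
bar 0.41 [330. 216.] [ 0.438 -0.167  0.002]
flap 0.67 [226. 191.] [0.502 0.106 0.096]
flap 0.63 [228. 192.] [0.499 0.101 0.095]
flap_handle 0.84 [229. 193.] [0.497 0.099 0.095]
tray 0.84 [331. 216.] [ 0.438 -0.17   0.001]
marker_black 0.78 [275. 241.] [ 0.372 -0.018  0.001]
marker_black 0.19 [228. 183.] [0.519 0.099 0.129]
timer 0.95 [303. 154.] [ 0.604 -0.095  0.017]
timer 0.65 [174. 124.] [0.668 0.232 0.098]
beaker 0.96 [192. 255.] [0.337 0.204 0.   ]
bottle_dark 0.62 [176. 123.] [0.671 0.228 0.094]
side cam [ 0.33367708 -0.66050427  0.54366903]
housing 0.8 [248. 203.] [0.491 0.017 0.084]
bar 0.71 [251. 178.] [0.517 0.089 0.109]
bar 0.4 [251. 288.] [ 0.449 -0.169  0.004]
flap 0.72 [250. 288.] [ 0.447 -0.168  0.003]
flap 0.6 [240. 183.] [0.489 0.094 0.096]
flap_handle 0.86 [244. 182.] [0.5   0.095 0.097]
tray 0.94 [249. 289.] [ 0.445 -0.171  0.004]
marker_black 0.83 [197. 246.] [ 0.359 -0.02   0.012]
timer 0.73 [308. 249.] [ 0.598 -0.105  0.018]
timer 0.57 [242. 186.] [0.49  0.077 0.097]
beaker 0.96 [180. 190.] [0.34  0.176 0.052]
bottle_dark 0.83 [293. 164.] [0.679 0.218 0.062]
```

View pics/top0.png

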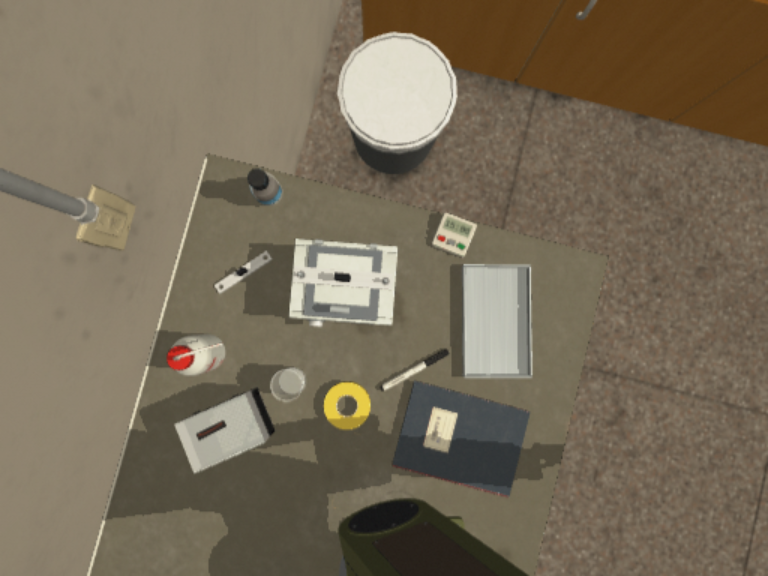

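View pics/side0.png

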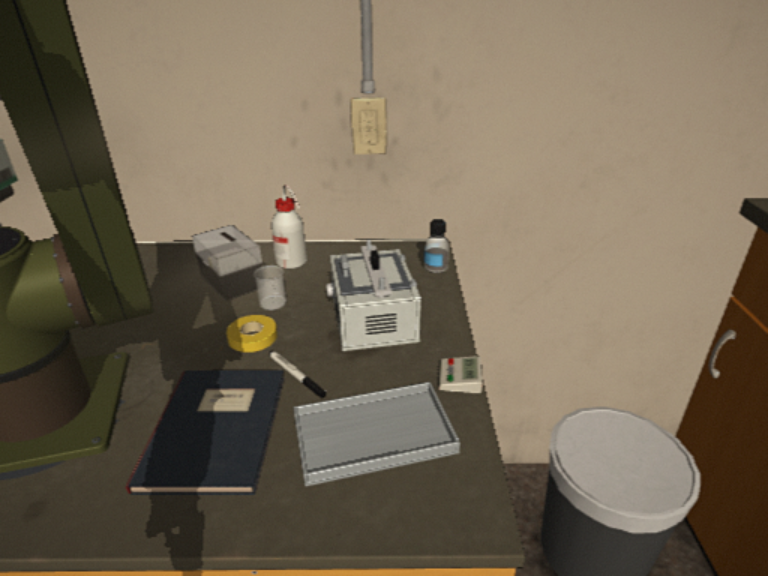

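Run:
```python
from h import *
for c in("top","side"):
    p=dict(np.load(c+"0.npz")); w=cloud(p)
    def sel(x0,x1,y0,y1,z0,z1): 
        m=(w[...,0]>x0)&(w[...,0]<x1)&(w[...,1]>y0)&(w[...,1]<y1)&(w[...,2]>z0)&(w[...,2]<z1); return w[m]
    def rect(q):
        r=cv2.minAreaRect((q[:,:2]*1000).astype(np.float32)); return len(q),np.round(r[0],1),np.round(r[1],1),round(r[2],1),np.round(np.percentile(q[:,2],[5,50,95]),4)
    print(c)
    for n,b in dict(housing=(.38,.62,-.02,.22,.082,.1),bar=(.38,.62,-.02,.22,.1005,.112),posts_tab=(.38,.62,-.02,.22,.115,.15),tray=(.3,.58,-.27,-.07,.012,.03),traywide=(.3,.6,-.3,-.06,.012,.03)).items():
        q=sel(*b)
        if len(q)>5: print(n,*rect(q))
    q=sel(.38,.62,-.02,.22,.117,.15)
    k=np.round(q*1000).astype(int); print(k[np.argsort(k[:,1])][::max(1,len(k)//40)].tolist())
```

```text
top
housing 2873 [512.2 100.2] [169.9 130.8] 85.1 [0.0866 0.094  0.0976]
bar 604 [516.7 100. ] [160.2  26.1] 85.0 [0.1012 0.1036 0.1062]
posts_tab 138 [490.7 102.1] [141.   61.4] 86.9 [0.1171 0.1244 0.1311]
tray 685 [ 439.5 -149.8] [156. 279.] 88.6 [0.0129 0.017  0.0207]
traywide 874 [ 450.2 -144.2] [167.6 298.4] 89.9 [0.0128 0.0166 0.0205]
[[511, 31, 122], [514, 33, 120], [519, 87, 119], [514, 89, 130], [467, 90, 122], [465, 90, 125], [469, 92, 124], [514, 92, 131], [516, 92, 130], [465, 92, 127], [516, 94, 129], [467, 95, 123], [470, 95, 123], [512, 96, 129], [521, 96, 131], [469, 97, 124], [514, 99, 132], [521, 99, 129], [462, 99, 126], [460, 100, 122], [511, 101, 131], [470, 102, 122], [465, 102, 124], [521, 103, 128], [460, 104, 119], [519, 104, 127], [465, 106, 124], [514, 106, 132], [521, 106, 130], [472, 107, 118], [512, 108, 128], [521, 108, 129], [465, 109, 126], [512, 110, 129], [521, 110, 130], [465, 111, 126], [472, 111, 123], [470, 114, 122], [467, 116, 124], [463, 116, 122], [463, 118, 124], [522, 163, 119], [525, 166, 118], [522, 168, 121]]
side
housing 1483 [512.2  9
[... 455 characters left out ...]
 87, 121], [466, 88, 123], [514, 88, 124], [517, 88, 124], [512, 88, 124], [512, 88, 122], [464, 89, 120], [466, 89, 125], [514, 89, 121], [469, 89, 122], [461, 90, 122], [517, 90, 128], [515, 91, 131], [513, 92, 131], [510, 92, 128], [510, 92, 125], [465, 93, 126], [518, 93, 132], [460, 94, 121], [521, 95, 131], [470, 95, 124], [468, 96, 127], [460, 97, 122], [460, 97, 124], [463, 98, 127], [518, 101, 131], [521, 102, 130], [464, 103, 127], [513, 104, 130], [522, 106, 131], [472, 107, 121], [511, 107, 123], [468, 109, 126], [463, 109, 124], [463, 111, 126], [471, 112, 124], [464, 115, 126], [469, 115, 125], [462, 119, 121], [522, 164, 123], [525, 165, 119], [523, 167, 118], [524, 170, 123]]
```

The top view shows the housing at (340,283), the bar with its black tab across it, the flap handle toward the robot, and the empty tray at (498,320). The side view agrees. The thin bar at (243,272) is the smaller look-alike. Measured dimensions match the given ones: the housing is centred at (0.512, 0.100) with yaw -4.8°, and the bar tab is at (0.517, 0.100). I'll start the approach and fit the tray at the same time.

>>> servo_tool(
  offset=[
    [50,0,0],
    [50,0,0],
    [50,0,0],
    [10,-49,0],
    [10,-49,0],
    [10,-49,0],
    [10,-49,0],
    [10,-49,0],
    [10,-49,0],
    [10,-49,0],
  ],
  twist=[
    [0,0,7.25],
    [0,0,7.25],
    [0,0,7.25],
    [0,0,0],
    [0,0,0],
    [0,0,0],
    [0,0,0],
    [0,0,0],
    [0,0,0],
    [0,0,0],
  ],
  gripper=[0.1,0.1,0.1,0.1,0.1,0.1,0.1,0.1,0.1,0.1],
  squeeze=40,
)

```text
time: 2.1
eef_pos: [0.4133, -0.1871, 0.405]
orientation: [3.141, -0.001, -0.084]
contact_force: [0.7, -0.5, -0.3]
opening: 0.451
finger_force: 0.0
```

```bash
cat >> h.py <<'E'
from scipy.spatial.transform import Rotation as Ro
def togo(*tg):
    s=state(); P=s["eef_pos"]; R=Ro.from_euler("xyz",s["orientation"]).as_matrix()
    print("t",round(s["time"],2),"pos",np.round(P,4),"ori deg",np.round(np.degrees(s["orientation"]),2),"open",round(s["opening"],3),"ff",round(s["finger_force"],1),"F",np.round(s["contact_force"],1))
    for t in tg:
        print("to",np.round(t,4),"tool mm",np.round(R.T@(np.array(t)-P)*1000,1))
HC=np.array([.512,.100]); A=np.radians(-4.85); HX=np.array([np.cos(A),np.sin(A)]); HY=np.array([-np.sin(A),np.cos(A)])
def H(x,y,z): return np.array([*(HC+x/1000*HX+y/1000*HY),z/1000])
E
python3 - <<'E'
from h import *
for c in("top","side"):
    p=dict(np.load(c+"0.npz")); w=cloud(p)
    m=np.nan_to_num((w[...,2]>.013)&(w[...,2]<.024)&(w[...,0]>.3)&(w[...,0]<.58)&(w[...,1]<-.08)&(w[...,1]>-.27)).astype(np.uint8)
    n,l,st,ce=cv2.connectedComponentsWithStats(m,connectivity=8)
    for i in range(1,n):
        if st[i,4]>40:
            r=cv2.minAreaRect((w[l==i][:,:2]*1000).astype(np.float32)); print(c,st[i],np.round(r[0],1),np.round(r[1],1),round(r[2],1))
togo(H(5,0,300))
E
```

```text
top [308 176  47  76 458] [ 445.  -167.2] [120.4 198.9] 89.5
top [299 260  32   9 128] [ 302.6 -118.2] [83.9 20.3] 74.7
side [294 246   9  11  43] [ 573.1 -100.5] [37.3 13.4] 89.9
side [196 255 111  65 939] [ 445.6 -167.4] [124.1 199.8] 89.3
side [173 266  12  31 191] [ 302.7 -118.1] [82.4 22.1] 74.4
t 2.1 pos [ 0.4133 -0.1871  0.405 ] ori deg [ 1.7999e+02 -5.0000e-02 -4.8300e+00] open 0.451 ff 0.0 F [ 0.7 -0.5 -0.3]
to [0.517  0.0996 0.3   ] tool mm [  79.1 -294.4  105. ]
```

>>> servo_tool(
  offset=[
    [12,-45,0],
    [12,-45,0],
    [12,-45,0],
    [12,-45,0],
    [12,-45,0],
    [12,-45,0],
    [7,-24,10],
    [0,0,35],
    [0,0,35],
    [0,0,10],
  ],
  twist=[
    [0,0,0],
    [0,0,0],
    [0,0,0],
    [0,0,0],
    [0,0,0],
    [0,0,0],
    [0,0,0],
    [0,0,0],
    [0,0,0],
    [0,0,0],
  ],
  gripper=[0.1,0.1,0.1,0.1,0.1,0.1,0.1,0.1,0.1,0.1],
)

```text
time: 3.1
eef_pos: [0.5149, 0.0976, 0.3115]
orientation: [3.14, 0.007, -0.083]
contact_force: [-0.5, -0.3, -0.4]
opening: 0.45
finger_force: 0.0
```

Run:
```python
from h import *
togo(H(5,0,281))
p=get_image("side"); np.savez("s1.npz",**{k:p[k] for k in("img","z_map","fx","fy","cx","cy","R","t")})
cv2.imwrite("pics/s1.png",cv2.resize(p["img"][60:240,170:340],None,fx=3,fy=3))
```

```text
t 3.1 pos [0.5149 0.0976 0.3115] ori deg [179.93   0.38  -4.75] open 0.45 ff 0.0 F [-0.5 -0.3 -0.4]
to [0.517  0.0996 0.281 ] tool mm [ 2.2 -2.2 30.5]
```

View pics/s1.png

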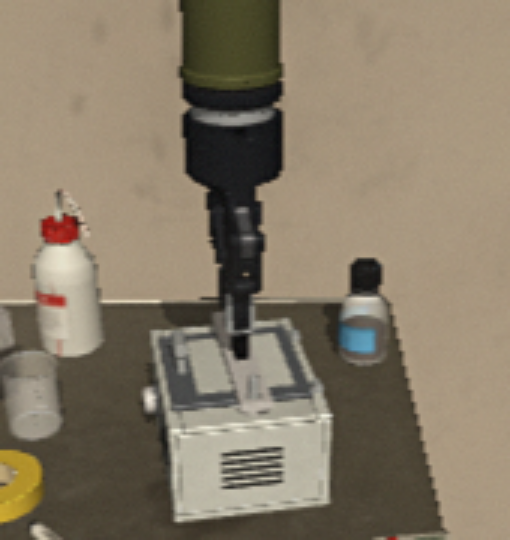

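The crop shows the fingers straddling the black tab at (240,340), in line with the bar.

>>> servo_tool(
  offset=[
    [0,0,10],
    [0,0,14],
    [0,0,4],
    [0,0,0],
  ],
  twist=[
    [0,0,0],
    [0,0,0],
    [0,0,0],
    [0,0,0],
  ],
  gripper=[0.1,0.1,0.1,0.1],
)

```text
time: 3.55
eef_pos: [0.5167, 0.0971, 0.2872]
orientation: [-3.141, -0.001, -0.084]
contact_force: [0.2, -0.2, 0.0]
opening: 0.449
finger_force: 0.0
```

Run:
```python
from h import *
togo(H(5,0,281))
```

```text
t 3.55 pos [0.5167 0.0971 0.2872] ori deg [-1.7999e+02 -4.0000e-02 -4.8400e+00] open 0.449 ff 0.0 F [ 0.2 -0.2  0. ]
to [0.517  0.0996 0.281 ] tool mm [ 0.  -2.5  6.2]
```

>>> servo_tool(
  offset=[
    [0,-2.5,4],
    [0,0,0],
    [0,0,0],
    [0,0,0],
    [0,0,0],
    [0,0,0],
    [0,0,0],
  ],
  twist=[
    [0,0,0],
    [0,0,0],
    [0,0,0],
    [0,0,0],
    [0,0,0],
    [0,0,0],
    [0,0,0],
  ],
  gripper=[0.1,0.1,1,1,1,1,1],
  squeeze=50,
)

```text
time: 4.25
eef_pos: [0.5169, 0.0999, 0.2834]
orientation: [-3.141, -0.001, -0.084]
contact_force: [-0.4, -0.4, 5.1]
opening: 0.267
finger_force: 49.6
```

>>> servo_tool(
  offset=[
    [0,0,-5],
    [0,0,-10],
    [0,0,-15],
    [0,0,-20],
    [0,0,-20],
    [0,0,-10],
    [0,0,0],
  ],
  twist=[
    [0,0,0],
    [0,0,0],
    [0,0,0],
    [0,0,0],
    [0,0,0],
    [0,0,0],
    [0,0,0],
  ],
  gripper=[1,1,1,1,1,1,1],
)

```text
time: 4.95
eef_pos: [0.5171, 0.0999, 0.3644]
orientation: [-3.141, -0.004, -0.084]
contact_force: [0.3, -0.1, -1.0]
opening: 0.271
finger_force: 49.0
```

Run:
```python
from h import *
togo([.4452,-.1673,.363])
p=get_image("side"); w=cloud(p)
cv2.imwrite("pics/s2.png",cv2.resize(p["img"][60:240,170:340],None,fx=3,fy=3))
```

```text
t 4.95 pos [0.5171 0.0999 0.3644] ori deg [-179.96   -0.2    -4.8 ] open 0.271 ff 49.0 F [ 0.3 -0.1 -1. ]
to [ 0.4452 -0.1673  0.363 ] tool mm [-49.3 272.2   1.1]
```

View pics/s2.png

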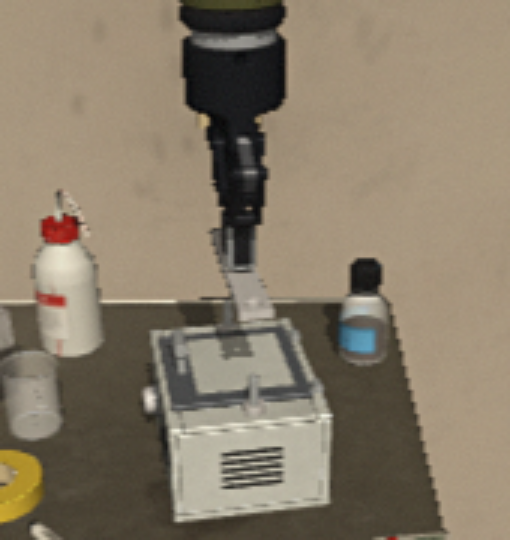

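The bar is clear of both posts at (250,295) and level in the fingers. Next I carry it to the tray.

>>> servo_tool(
  offset=[
    [-4,24,0],
    [-8,42,0],
    [-8,42,0],
    [-8,42,0],
    [-8,42,0],
    [-7,42,0],
    [-6,38,0],
    [0,0,0],
    [0,0,0],
    [0,0,0],
  ],
  twist=[
    [0,0,0],
    [0,0,0],
    [0,0,0],
    [0,0,0],
    [0,0,0],
    [0,0,0],
    [0,0,-5],
    [0,0,-8],
    [0,0,-8],
    [0,0,-8],
  ],
  gripper=[1,1,1,1,1,1,1,1,1,1],
)

```text
time: 6.0
eef_pos: [0.4443, -0.1676, 0.3613]
orientation: [-3.139, 0.002, 0.426]
contact_force: [0.4, 0.9, -0.5]
opening: 0.267
finger_force: 49.3
```

>>> servo_tool(
  offset=[
    [0,0,0],
    [0,0,0],
    [0,0,0],
    [0,0,0],
    [0,0,0],
    [0,0,0],
    [0,0,0],
    [0,0,0],
    [0,0,0],
    [0,0,0],
  ],
  twist=[
    [0,0,-8],
    [0,0,-8],
    [0,0,-8],
    [0,0,-8],
    [0,0,-8],
    [0,0,-8],
    [0,0,-8],
    [0,0,-6],
    [0,0,-3.3],
    [0,0,0],
  ],
  gripper=[1,1,1,1,1,1,1,1,1,1],
)

```text
time: 7.0
eef_pos: [0.4446, -0.1669, 0.3615]
orientation: [-3.139, -0.001, 1.562]
contact_force: [0.8, -0.3, -0.4]
opening: 0.269
finger_force: 49.3
```

Run:
```python
from h import *
togo([.4452,-.1673,.193])
```

```text
t 7.0 pos [ 0.4446 -0.1669  0.3615] ori deg [-1.7986e+02 -7.0000e-02  8.9500e+01] open 0.269 ff 49.3 F [ 0.8 -0.3 -0.4]
to [ 0.4452 -0.1673  0.193 ] tool mm [ -0.6   1.1 168.5]
```

>>> servo_tool(
  offset=[
    [0,0,15],
    [0,0,30],
    [0,0,35],
    [0,0,35],
    [0,0,25],
    [0,0,15],
    [0,0,7],
    [0,0,3],
    [0,0,2],
    [0,0,0],
  ],
  twist=[
    [0,0,0],
    [0,0,0],
    [0,0,0],
    [0,0,0],
    [0,0,0],
    [0,0,0],
    [0,0,0],
    [0,0,0],
    [0,0,0],
    [0,0,0],
  ],
  gripper=[1,1,1,1,1,1,1,1,1,1],
)

```text
time: 8.0
eef_pos: [0.4454, -0.1673, 0.1962]
orientation: [3.141, 0.0, 1.562]
contact_force: [0.1, 0.3, -1.4]
opening: 0.262
finger_force: 49.3
```

>>> servo_tool(
  offset=[
    [0,0,1],
    [0,0,1],
    [0,0,0],
  ],
  twist=[
    [0,0,0],
    [0,0,0],
    [0,0,0],
  ],
  gripper=[1,1,1],
)

```text
time: 8.3
eef_pos: [0.4451, -0.1671, 0.194]
orientation: [3.141, 0.0, 1.562]
contact_force: [-0.5, 0.6, -1.6]
opening: 0.269
finger_force: 49.3
```

>>> servo_tool(
  offset=[
    [0,0,1],
    [0,0,1],
    [0,0,0],
    [0,0,0],
  ],
  twist=[
    [0,0,0],
    [0,0,0],
    [0,0,0],
    [0,0,0],
  ],
  gripper=[1,1,1,1],
)

```text
time: 8.7
eef_pos: [0.445, -0.1671, 0.1916]
orientation: [-3.141, -0.0, 1.562]
contact_force: [0.4, -0.6, -2.1]
opening: 0.264
finger_force: 49.3
```

>>> servo_tool(
  offset=[
    [0,0,1],
    [0,0,0.5],
    [0,0,0],
  ],
  twist=[
    [0,0,0],
    [0,0,0],
    [0,0,0],
  ],
  gripper=[1,1,1],
)

```text
time: 9.0
eef_pos: [0.4451, -0.1672, 0.1904]
orientation: [3.141, 0.0, 1.562]
contact_force: [-0.4, -1.0, 2.2]
opening: 0.267
finger_force: 49.7
```

Contact shows as +2.2 N at the expected height, so I release and rise.

>>> servo_tool(
  offset=[
    [0,0,0],
    [0,0,0],
    [0,0,0],
    [0,0,0],
    [0,0,-10],
    [0,0,-30],
    [0,0,-40],
    [0,0,-40],
    [0,0,-40],
    [0,0,-40],
  ],
  twist=[
    [0,0,0],
    [0,0,0],
    [0,0,0],
    [0,0,0],
    [0,0,0],
    [0,0,0],
    [0,0,0],
    [0,0,0],
    [0,0,0],
    [0,0,0],
  ],
  gripper=[0,0,0,0,0,0,0,0,0,0],
)

```text
time: 10.0
eef_pos: [0.4445, -0.1668, 0.3927]
orientation: [3.141, 0.0, 1.562]
contact_force: [1.5, -0.1, 0.1]
opening: 0.501
finger_force: 0.0
```

Run:
```python
from h import *
togo(H(-46,0,315))
for c in("top","side"):
    p=get_image(c); w=cloud(p)
    for z0,z1,n in((.0095,.018,"bar"),(.026,.06,"tab")):
        m=(w[...,2]>z0)&(w[...,2]<z1)&(abs(w[...,0]-.445)<.088)&(abs(w[...,1]+.167)<.048)
        q=w[m]
        if len(q)>3: r=cv2.minAreaRect((q[:,:2]*1000).astype(np.float32)); print(c,n,len(q),np.round(r[0],1),np.round(r[1],1),round(r[2],1),np.round(np.percentile(q[:,2],[10,50,90]),4))
```

```text
t 10.0 pos [ 0.4445 -0.1668  0.3927] ori deg [1.7996e+02 2.0000e-02 8.9500e+01] open 0.501 ff 0.0 F [ 1.5 -0.1  0.1]
to [0.4662 0.1039 0.315 ] tool mm [270.9  19.3  77.6]
top bar 371 [ 444.8 -166.6] [ 25.1 157.4] 88.7 [0.0099 0.011  0.013 ]
top tab 50 [ 444.4 -166.1] [23.9 11.2] 4.1 [0.0298 0.0357 0.038 ]
side bar 737 [ 444.8 -167.6] [ 29. 160.] 89.9 [0.0107 0.012  0.0132]
side tab 103 [ 444.4 -168.3] [23.2 13.2] 1.4 [0.0281 0.0364 0.0383]
```

>>> servo_tool(
  offset=[
    [30,2,0],
    [45,3,0],
    [45,3,0],
    [45,3,0],
    [45,3,0],
    [40,3,0],
    [21,2,0],
    [0,0,0],
    [0,0,0],
    [0,0,0],
  ],
  twist=[
    [0,0,0],
    [0,0,0],
    [0,0,0],
    [0,0,0],
    [0,0,0],
    [0,0,0],
    [0,0,5],
    [0,0,8],
    [0,0,8],
    [0,0,8],
  ],
  gripper=[-0.2,-0.2,-0.2,-0.2,-0.2,-0.2,-0.2,-0.2,-0.2,-0.2],
)

```text
time: 11.1
eef_pos: [0.4658, 0.1041, 0.3898]
orientation: [-3.141, 0.001, 1.051]
contact_force: [-1.0, 0.5, 0.1]
opening: 0.598
finger_force: 0.0
```

>>> servo_tool(
  offset=[
    [0,0,0],
    [0,0,0],
    [0,0,0],
    [0,0,0],
    [0,0,0],
    [0,0,0],
    [0,0,0],
    [0,0,20],
    [0,0,30],
    [0,0,20],
  ],
  twist=[
    [0,0,8],
    [0,0,8],
    [0,0,8],
    [0,0,8],
    [0,0,8],
    [0,0,8],
    [0,0,8],
    [0,0,6],
    [0,0,3.3],
    [0,0,0],
  ],
  gripper=[-0.2,-0.2,-0.2,-0.2,-0.2,-0.2,-0.2,-0.2,-0.2,-0.2],
)

```text
time: 12.1
eef_pos: [0.4654, 0.1035, 0.3188]
orientation: [3.141, 0.002, -0.085]
contact_force: [-0.4, 0.4, 0.1]
opening: 0.597
finger_force: 0.0
```

Run:
```python
from h import *
togo(H(-46,0,282))
p=get_image("side"); 
cv2.imwrite("pics/s3.png",cv2.resize(p["img"][60:240,170:340],None,fx=3,fy=3))
w=cloud(p); m=(w[...,2]>.117)&(w[...,2]<.129)&(abs(w[...,0]-.466)<.015)&(abs(w[...,1]-.104)<.04); q=w[m]; print(len(q), q.min(0),q.max(0),np.median(q,0))
```

```text
t 12.1 pos [0.4654 0.1035 0.3188] ori deg [ 1.7998e+02  1.0000e-01 -4.8700e+00] open 0.597 ff 0.0 F [-0.4  0.4  0.1]
to [0.4662 0.1039 0.282 ] tool mm [ 0.8 -0.4 36.8]
36 [0.459254   0.08607745 0.11703622] [0.47219574 0.12057345 0.1272699 ] [0.46457952 0.09502517 0.12444735]
```

View pics/s3.png

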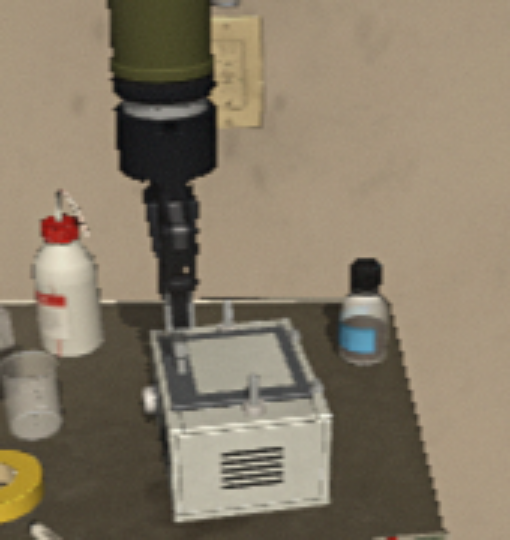

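The fingers are straight above the handle (crop (180,350)). I descend and pinch its ends.

>>> servo_tool(
  offset=[
    [0,0,12],
    [1,0,18],
    [0,0,8],
    [0,0,0],
    [0,0,0],
    [0,0,0],
    [0,0,0],
    [0,0,0],
    [0,0,0],
  ],
  twist=[
    [0,0,0],
    [0,0,0],
    [0,0,0],
    [0,0,0],
    [0,0,0],
    [0,0,0],
    [0,0,0],
    [0,0,0],
    [0,0,0],
  ],
  gripper=[-0.2,-0.2,-0.2,-0.2,1,1,1,1,1],
  squeeze=35,
)

```text
time: 13.05
eef_pos: [0.4677, 0.1041, 0.2831]
orientation: [-3.14, -0.001, -0.084]
contact_force: [-2.6, 4.9, 5.8]
opening: 0.34
finger_force: 35.1
```

Run:
```python
from h import *
s=state(); print(s["eef_pos"],s["opening"],s["finger_force"],s["contact_force"])
f0=np.radians(14.81); r=107.6; last=np.array([-r*np.cos(f0),r*np.sin(f0)])
for th in np.arange(5,100,5):
    f=f0+np.radians(th); q=np.array([-r*np.cos(f),r*np.sin(f)]); d=q-last; last=q; print(th,"dx %.1f dz(tool) %.1f"%(d[0],-d[1]))
```

```text
[0.46766903 0.10410697 0.28307928] 0.34018469890478686 35.11522114276886 [-2.57530508  4.93403373  5.79771735]
5 dx 2.8 dz(tool) -9.0
10 dx 3.6 dz(tool) -8.7
15 dx 4.3 dz(tool) -8.3
20 dx 5.0 dz(tool) -7.9
25 dx 5.7 dz(tool) -7.5
30 dx 6.3 dz(tool) -6.9
35 dx 6.9 dz(tool) -6.4
40 dx 7.4 dz(tool) -5.7
45 dx 7.9 dz(tool) -5.1
50 dx 8.3 dz(tool) -4.4
55 dx 8.7 dz(tool) -3.6
60 dx 8.9 dz(tool) -2.9
65 dx 9.2 dz(tool) -2.1
70 dx 9.3 dz(tool) -1.3
75 dx 9.4 dz(tool) -0.4
80 dx 9.4 dz(tool) 0.4
85 dx 9.3 dz(tool) 1.2
90 dx 9.2 dz(tool) 2.0
95 dx 9.0 dz(tool) 2.8
```

>>> servo_tool(
  offset=[
    [2.8,0,-9],
    [3.6,0,-8.7],
    [4.3,0,-8.3],
    [5,0,-7.9],
    [5.7,0,-7.5],
    [6.3,0,-6.9],
    [6.9,0,-6.4],
    [7.4,0,-5.7],
    [0,0,0],
  ],
  twist=[
    [0,0,0],
    [0,0,0],
    [0,0,0],
    [0,0,0],
    [0,0,0],
    [0,0,0],
    [0,0,0],
    [0,0,0],
    [0,0,0],
  ],
  gripper=[1,1,1,1,1,1,1,1,1],
)

```text
time: 13.95
eef_pos: [0.5096, 0.1005, 0.3426]
orientation: [-3.14, 0.001, -0.084]
contact_force: [-0.5, 5.0, -0.8]
opening: 0.336
finger_force: 35.4
```

Run:
```python
from h import *
s=state(); print(s["eef_pos"],s["opening"],s["finger_force"],s["contact_force"],H(58,0,0))
p=get_image("side")
cv2.imwrite("pics/s4.png",cv2.resize(p["img"][60:240,170:340],None,fx=3,fy=3))
```

```text
[0.50962117 0.10051816 0.34262693] 0.3363465409186814 35.3828090429306 [-0.5255124   4.9986328  -0.76474036] [0.56979233 0.09509625 0.        ]
```

View pics/s4.png

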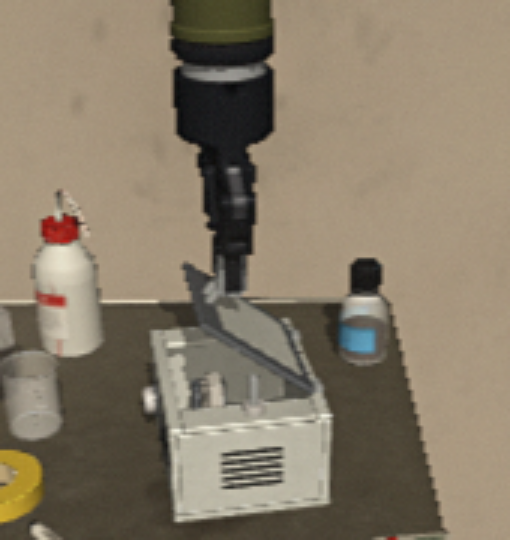

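The flap is about 40° open, with the handle still pinched at (230,285). I continue along the arc.

>>> servo_tool(
  offset=[
    [7.9,0,-5.1],
    [8.3,0,-4.4],
    [8.7,0,-3.6],
    [8.9,0,-2.9],
    [9.2,0,-2.1],
    [9.3,0,-1.3],
    [9.4,0,-0.4],
    [9.4,0,0.4],
    [9.3,0,1.2],
    [9.2,0,2],
  ],
  twist=[
    [0,0,0],
    [0,0,0],
    [0,0,0],
    [0,0,0],
    [0,0,0],
    [0,0,0],
    [0,0,0],
    [0,0,0],
    [0,0,0],
    [0,0,0],
  ],
  gripper=[1,1,1,1,1,1,1,1,1,1],
)

```text
time: 15.0
eef_pos: [0.5985, 0.093, 0.3595]
orientation: [-3.141, -0.0, -0.084]
contact_force: [-1.0, 4.4, 4.9]
opening: 0.335
finger_force: 34.1
```

>>> servo_tool(
  offset=[
    [4,0,1],
    [0,0,0],
    [0,0,0],
    [0,0,0],
    [0,0,0],
    [0,0,0],
    [0,0,-10],
    [0,0,-25],
    [0,0,-35],
    [0,0,-30],
  ],
  twist=[
    [0,0,0],
    [0,0,0],
    [0,0,0],
    [0,0,0],
    [0,0,0],
    [0,0,0],
    [0,0,0],
    [0,0,0],
    [0,0,0],
    [0,0,0],
  ],
  gripper=[1,1,-0.2,-0.2,-0.2,-0.2,-0.2,-0.2,-0.2,-0.2],
)

```text
time: 16.0
eef_pos: [0.6025, 0.0921, 0.4599]
orientation: [3.141, -0.001, -0.084]
contact_force: [0.4, -0.5, -0.0]
opening: 0.603
finger_force: 0.0
```

Run:
```python
from h import *
togo(H(-18,0,300))
p=get_image("side")
cv2.imwrite("pics/s5.png",cv2.resize(p["img"][60:240,170:340],None,fx=3,fy=3))
for c in("top","side"):
    p=get_image(c); w=cloud(p)
    for d in boxes_of("cassette",p)[:2]: print(c,d["conf"],d["at"],at(p,d["at"]))
    h=(w[...,:2]-HC)@np.stack([HX,HY],1)*1000
    for z0,z1 in((.07,.086),):
        m=(w[...,2]>z0)&(w[...,2]<z1)&(abs(h[...,0])<45)&(abs(h[...,1])<45); q=h[m]; print(c,len(q),q.min(0),q.max(0),np.median(q,0),np.percentile(w[m][:,2],[10,50,90])) if m.sum() else 0
    m=(w[...,2]>.12)&(w[...,2]<.23)&(abs(h[...,1])<58)&(h[...,0]>30)&(h[...,0]<100); 
    if m.sum():
        q=h[m]; zz=w[m][:,2]; print("flap",m.sum(),np.percentile(zz,98),[(round(a,2),np.round(np.percentile(q[(zz>a)&(zz<a+.02),0],[5,50,95]))) for a in (.12,.15,.18,.2) if ((zz>a)&(zz<a+.02)).sum()>5])
```

```text
t 16.0 pos [0.6025 0.0921 0.4599] ori deg [ 1.7999e+02 -5.0000e-02 -4.8100e+00] open 0.603 ff 0.0 F [ 0.4 -0.5 -0. ]
to [0.4941 0.1015 0.3   ] tool mm [-109.    -0.3  159.8]
top 0.53 [225.9, 192.5] [0.50481755 0.11215281 0.0038344 ]
top 46 [-24.3677362  -11.79858564] [-13.50401639  10.63344911] [-18.9789011   -0.81821605] [0.07818434 0.07998816 0.08200579]
flap 457 0.2110750093800953 [(0.12, array([53., 54., 54.])), (0.15, array([52., 52., 53.])), (0.18, array([51., 52., 79.])), (0.2, array([50., 54., 84.]))]
side 0.65 [241.9, 189.3] [0.4927328  0.08881796 0.08057228]
side 42 [-24.05169246 -13.36152315] [-12.80263355  11.47489403] [-18.38707613  -9.05370953] [0.07196149 0.08016662 0.08243328]
flap 413 0.21105226496219792 [(0.12, array([53., 54., 55.])), (0.15, array([52., 53., 53.])), (0.18, array([51., 52., 80.])), (0.2, array([51., 53., 83.]))]
```

View pics/s5.png

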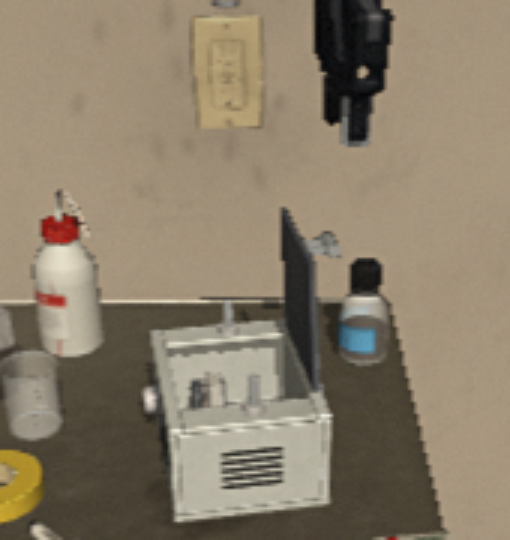

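The flap stands open at (300,300), measured about 88° against the 75° needed. The cassette tab shows at (213,388), at housing x -18.5 and y -0.5, top at 82 mm, as given. The task asks for upright, so I nudge the flap slightly past vertical from the front before going to the cassette.

>>> servo_tool(
  offset=[
    [-30,0,0],
    [-46,0,0],
    [0,0,30],
    [0,0,45],
    [0,0,25],
    [10,0,0],
    [10,0,0],
    [10,0,0],
    [7,0,0],
    [0,0,0],
  ],
  twist=[
    [0,0,0],
    [0,0,0],
    [0,0,0],
    [0,0,0],
    [0,0,0],
    [0,0,0],
    [0,0,0],
    [0,0,0],
    [0,0,0],
    [0,0,0],
  ],
  gripper=[-0.1,-0.1,-0.1,-0.1,-0.1,-0.1,-0.1,-0.1,-0.1,-0.1],
)

```text
time: 17.25
eef_pos: [0.5656, 0.0954, 0.3589]
orientation: [-3.141, -0.003, -0.084]
contact_force: [-0.2, 0.3, -0.8]
opening: 0.55
finger_force: 0.0
```

>>> servo_tool(
  offset=[
    [-15,0,0],
    [-30,0,0],
    [-25,0,0],
    [0,0,20],
    [0,0,20],
    [0,0,0],
  ],
  twist=[
    [0,0,0],
    [0,0,0],
    [0,0,0],
    [0,0,0],
    [0,0,0],
    [0,0,0],
  ],
  gripper=[-0.1,-0.1,-0.1,-0.1,-0.1,-0.1],
)

```text
time: 17.85
eef_pos: [0.4929, 0.1013, 0.3168]
orientation: [3.141, 0.003, -0.084]
contact_force: [-0.2, -0.2, -0.3]
opening: 0.548
finger_force: 0.0
```

Run:
```python
from h import *
togo(H(-18.5,-0.5,234))
p=get_image("side"); w=cloud(p); h=(w[...,:2]-HC)@np.stack([HX,HY],1)*1000
m=(w[...,2]>.12)&(w[...,2]<.23)&(abs(h[...,1])<58)&(h[...,0]>40)&(h[...,0]<100); q=h[m]; zz=w[m][:,2]
print("flap",m.sum(),[(round(a,2),np.round(np.percentile(q[(zz>a)&(zz<a+.02),0],[5,50,95]))) for a in (.12,.15,.18,.2) if ((zz>a)&(zz<a+.02)).sum()>5])
```

```text
t 17.85 pos [0.4929 0.1013 0.3168] ori deg [ 1.7996e+02  1.6000e-01 -4.7900e+00] open 0.548 ff 0.0 F [-0.2 -0.2 -0.3]
to [0.4935 0.1011 0.234 ] tool mm [ 0.9  0.1 82.7]
flap 522 [(0.12, array([58., 59., 61.])), (0.15, array([62., 63., 64.])), (0.18, array([65., 66., 97.])), (0.2, array([66., 68., 72.]))]
```

The flap is now about 96° open. I descend on the cassette tab.

>>> servo_tool(
  offset=[
    [0,0,20],
    [1,0,30],
    [0,0,20],
    [0,0,10],
    [0,0,2],
    [0,0,0],
  ],
  twist=[
    [0,0,0],
    [0,0,0],
    [0,0,0],
    [0,0,0],
    [0,0,0],
    [0,0,0],
  ],
  gripper=[-0.1,-0.1,-0.1,-0.1,-0.1,-0.1],
)

```text
time: 18.5
eef_pos: [0.4956, 0.1014, 0.2365]
orientation: [-3.141, -0.001, -0.084]
contact_force: [0.5, 0.2, 0.1]
opening: 0.547
finger_force: 0.0
```

>>> servo_tool(
  offset=[
    [0,0,0],
    [0,0,0],
    [0,0,0],
    [0,0,0],
    [0,0,0],
    [0,0,0],
  ],
  twist=[
    [0,0,0],
    [0,0,0],
    [0,0,0],
    [0,0,0],
    [0,0,0],
    [0,0,0],
  ],
  gripper=[1,1,1,1,1,1],
  squeeze=50,
)

```text
time: 19.1
eef_pos: [0.4956, 0.1015, 0.2369]
orientation: [-3.141, -0.003, -0.084]
contact_force: [-0.5, 1.0, 7.1]
opening: 0.264
finger_force: 49.5
```

>>> servo_tool(
  offset=[
    [0,0,-5],
    [0,0,-10],
    [0,0,-15],
    [0,0,-15],
    [0,0,-15],
    [0,0,-20],
    [0,0,-20],
    [0,0,-20],
    [0,0,-20],
    [0,0,0],
  ],
  twist=[
    [0,0,0],
    [0,0,0],
    [0,0,0],
    [0,0,0],
    [0,0,0],
    [0,0,0],
    [0,0,0],
    [0,0,0],
    [0,0,0],
    [0,0,0],
  ],
  gripper=[1,1,1,1,1,1,1,1,1,1],
)

```text
time: 20.1
eef_pos: [0.4957, 0.1014, 0.3789]
orientation: [-3.14, -0.006, -0.084]
contact_force: [0.6, 0.3, -1.1]
opening: 0.266
finger_force: 49.2
```

Run:
```python
from h import *
togo([.4452-.002,-.1673,.377],[.4452,-.1673,.331])
p=get_image("side"); cv2.imwrite("pics/s6.png",cv2.resize(p["img"][60:240,170:340],None,fx=3,fy=3))
```

```text
t 20.1 pos [0.4957 0.1014 0.3789] ori deg [-179.93   -0.34   -4.8 ] open 0.266 ff 49.2 F [ 0.6  0.3 -1.1]
to [ 0.4432 -0.1673  0.377 ] tool mm [-29.8 272.1   1.4]
to [ 0.4452 -0.1673  0.331 ] tool mm [-28.1 272.   47.4]
```

View pics/s6.png

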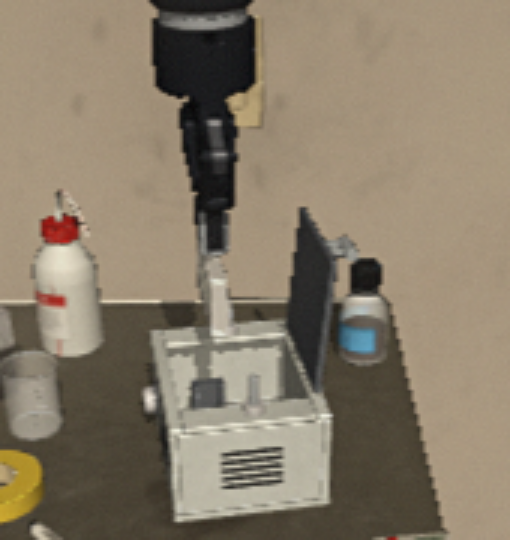

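The cassette hangs upright at (215,300), clear of the housing, and the flap is past upright. I move it sideways over the tray, then lower it.

>>> servo_tool(
  offset=[
    [-2,16,0],
    [-3,32,0],
    [-4,38,0],
    [-4,38,0],
    [-4,38,0],
    [-4,38,0],
    [-3,36,0],
    [-2,24,0],
    [-2,12,0],
    [0,0,0],
  ],
  twist=[
    [0,0,0],
    [0,0,0],
    [0,0,0],
    [0,0,0],
    [0,0,0],
    [0,0,0],
    [0,0,0],
    [0,0,0],
    [0,0,0],
    [0,0,0],
  ],
  gripper=[1,1,1,1,1,1,1,1,1,1],
)

```text
time: 21.15
eef_pos: [0.4436, -0.1683, 0.3748]
orientation: [-3.141, 0.002, -0.086]
contact_force: [0.8, 0.4, -1.5]
opening: 0.269
finger_force: 49.3
```

>>> servo_tool(
  offset=[
    [0,0,6],
    [0,0,14],
    [0,0,14],
    [0,0,9],
    [0,0,4],
    [0,0,0],
    [0,0,0],
    [0,0,0],
    [0,0,0],
    [0,0,0],
  ],
  twist=[
    [0,0,0],
    [0,0,0],
    [0,0,0],
    [0,0,0],
    [0,0,0],
    [0,0,0],
    [0,0,0],
    [0,0,0],
    [0,0,0],
    [0,0,0],
  ],
  gripper=[1,1,1,1,1,1,1,1,1,1],
)

```text
time: 22.15
eef_pos: [0.4443, -0.1675, 0.3292]
orientation: [3.141, -0.001, -0.084]
contact_force: [-0.6, -0.1, -0.8]
opening: 0.265
finger_force: 49.3
```

Run:
```python
from h import *
togo([.4452,-.1673,.331])
p=get_image("side"); save(p,"s7.png",1.5); w=cloud(p)
m=(w[...,2]>.08)&(w[...,2]<.15)&(abs(w[...,0]-.445)<.03)&(abs(w[...,1]+.167)<.07); q=w[m]; print("cas",len(q),np.percentile(q,[1,50,99],axis=0).round(4))
m=(w[...,2]>.0095)&(w[...,2]<.018)&(abs(w[...,0]-.445)<.088)&(abs(w[...,1]+.167)<.048); q=w[m]; print("bar",len(q),cv2.minAreaRect((q[:,:2]*1000).astype(np.float32)))
```

```text
t 22.15 pos [ 0.4443 -0.1675  0.3292] ori deg [ 1.7998e+02 -4.0000e-02 -4.8100e+00] open 0.265 ff 49.3 F [-0.6 -0.1 -0.8]
to [ 0.4452 -0.1673  0.331 ] tool mm [ 0.8 -0.3 -1.8]
cas 397 [[ 0.4319 -0.2144  0.0999]
 [ 0.4386 -0.2072  0.1282]
 [ 0.4464 -0.1265  0.1497]]
bar 749 ((444.6177978515625, -167.3080291748047), (29.107864379882812, 159.98440551757812), 89.49971771240234)
```

View pics/s7.png

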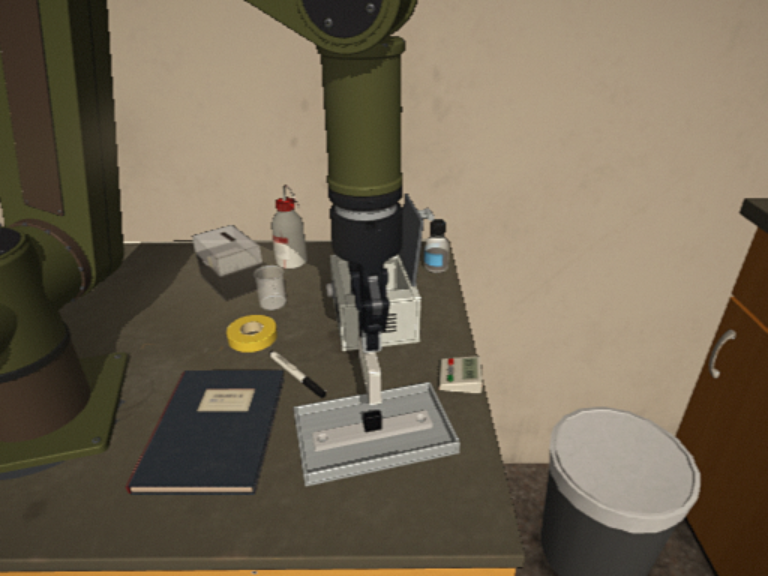

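The cassette hangs upright over the tray's middle at (373,375), its underside about 98 mm up. The bar lies flat in the tray at (373,430), the flap is open, and the bystanders look where they were. I'm handing it in.

```bash
python3 -c "
from plant import *
print(finish_job())"
```

```text
the job is handed in; nothing more can be done
None
```

I handed the job in at about 22 s of the 64 s allowed, with the bar flat in the tray, the flap at about 96°, and the cassette held upright and still over the tray's middle about 98 mm above the bench; no verdict came back.

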